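Open the key machine's finished-key tray

TASK

A round steel puck lock lies in the way of the key machine's orange-lipped tray. With the fingertips, push the lock sideways along the bench until all of it is out of that tray's path, then hook a fingertip behind the orange lip and draw the tray out to its stop, without the tray hitting the lock. Do not lift the lock, do not pinch the tray's lip between the fingers, leave the grey-lipped tray as it is and disturb nothing else on the bench.

Things in the scene. Friction and masses are not known exactly. Their poses are not given: they have to be found in the camera images.
- orange_tray (a joint): how far the orange-lipped tray is drawn out, m: 0 fully in, 0.115 at its stop; starts at 0 to 0.02. Slides level and straight with about 3 N of friction, stays where left. The tray is an open aluminium trough 100 mm wide (walls 3 mm thick, tops 24 mm above the bench; floor top 10 mm above the bench), closed in front by the orange lip, a few keys lying at its back
- orange_tray_edge (a point): point moving with the orange-lipped tray: middle of its lip's top edge, on the lip's inner face (towards the machine), 44 mm above the bench. Axes: -y is the way the tray draws out, x along the lip, z up. The tray's front face lies 12 mm ahead (-y). Behind the lip (+y) the trough is open from above for 70 mm, more once drawn, up to the machine's plinth. Left or right place varies
- orange_tray_lip: the orange lip plate of that tray, moving with it (4 x 100 x 38 mm, its top 44 mm above the bench); origin on the bench level, 28 mm into the machine (+y) from the lip's inner face, same axes as orange_tray_edge
- orange_tray_front: the orange front panel before that lip, moving with it (8 x 100 x 30 mm, from 4 to 34 mm above the bench); same origin and axes as orange_tray_lip
- grey_tray_edge (a point): the same point on the other, grey-lipped tray, which has the same shape and axes and must stay as it is
- machine: navy key-cutting machine with a dark visor, 300 mm wide, 360 mm deep, 315 mm high, fixed. Its plinth is 55 mm high and the taller housing stands 90 mm behind the plinth's face; two trays 110 mm apart slide in the plinth. Origin on the bench at the middle of the plinth's front face; -y is the way its front looks and the trays draw out, x along the front, z up
- puck: round steel puck lock for a van door with a brass keyway on top, 60 mm diameter, 28 mm high, about 0.3 kg, lying flat and loose on the bench in front of the orange-lipped tray; origin at the centre of its underside, z up
- padlock: brass padlock standing upright, 45 x 22 mm, 66 mm high with its shackle, loose; origin at the centre of its underside
- core: brass lock cylinder standing upright with a steel collar on top, 46 mm diameter, 39 mm high, loose; origin at the centre of its underside
- fob_a: black car remote, 38 x 74 x 14 mm, lying loose; origin at the centre of its underside
- fob_b: second black car remote of the same size, lying loose; origin at the centre of its underside
- screwdriver: red-handled screwdriver lying loose along its x axis, about 200 mm long
- spray: can with a blue label, 52 mm diameter, 150 mm high, standing loose; origin at the centre of its underside
Things that resemble listed ones, but are neither listed nor needed, are in the scene too. Leave any pink or turquoise look-alike of the puck alone.

How it is judged (in metres and radians):
On the way, in this order (a step that is already met when the one before it is completed fails the run):
1. the puck lock lies beside the orange tray's path, the tray not yet drawn ((x of puck in the frame of orange_tray_edge above 0.078 m or x of puck in the frame of orange_tray_edge below -0.078 m) and height (world z) of puck below 0.006 m and value of joint orange_tray below 0.06 m), for 0.2 s.
2. the orange tray is drawn out to its stop (value of joint orange_tray above 0.105 m), for 0.2 s.
At the end, for the whole second after the job is handed in: The orange tray is at rest within 10 mm of its stop, the puck lock lies flat and at rest on the bench with its centre more than 78 mm to either side of that tray's centre line, and the grey tray is within 12 mm of where it was (value of joint orange_tray above 0.105 m and velocity of joint orange_tray between -0.01 and 0.01 m/s and (x of puck in the frame of orange_tray_edge above 0.078 m or x of puck in the frame of orange_tray_edge below -0.078 m) and height (world z) of puck below 0.005 m and angle between puck's own z axis and vertical below 0.1 rad and linear speed of puck below 0.02 m/s and distance of grey_tray_edge from where it was at the start of the episode below 0.012 m); the robot touches nothing.
It fails at once if the orange tray hits the puck lock (contact force between any of orange_tray_front, orange_tray_lip and puck above 3 N).
It fails at once if the puck lock is lifted or tipped (height (world z) of puck above 0.01 m or angle between puck's own z axis and vertical above 0.3 rad).
It fails at once if the orange lip is pinched: fingers press on its inner and its front face at once (contact force between each of orange_tray_lip, orange_tray_front and the fingers above 3 N).
It fails at once if the grey tray is moved (distance of grey_tray_edge from where it was at the start of the episode above 0.012 m).
It fails at once if another thing on the bench is moved or knocked over (distance of any of padlock, core, fob_a, fob_b, screwdriver, spray from where it was at the start of the episode above 0.015 m or angle between any of padlock, core, fob_a, fob_b, screwdriver, spray's own z axis and vertical above 0.3 rad).
It also fails if it takes over 42 s, if anything falls off the work surface, if the arm or the gripper's body presses on something with over 40 N, if the wrist force passes 120 N, or if a joint passes its speed limit or range.

ROBOT

A 7-joint arm with a two-finger parallel gripper is mounted at the origin on the work surface. World frame = base frame: x ahead of the robot, y to its left, z up, the work surface at z = 0. Lengths are in mm, angles in rad, forces in N, time in s.
With the tool pointing down it reaches from about 400 to 750 mm from the base axis. Payload 19.5 kg.
Tool frame: the origin (TCP) lies at the very end of the fingers, on their centre line; the grasp point (between the pads) lies 19 mm behind it; z points along the fingers, x is the direction in which the jaws open and shut, and the axes are right-handed (so a half turn about z gives the same grasp; the last joint's range is limited). The gripper opens to 85 mm and grips with 20 to 120 N. Pads are 22 mm wide; open, the fingers measure 114 mm over their backs; the gripper's body (76 mm by 85 mm) begins 54 mm behind the grasp point. The pads swing forward as they close: fully open they stand 13 mm farther back than shut.
Start: joints at [-1.218, 0.707, -0.028, 1.485, 0.022, 0.951, -0.075], TCP at [221.144, 530.745, 231.268] pointing down, gripper open.
Joint ranges: [-2.71, 2.71], [-0.32, 2.16], [-1.57, 1.52], [0, 2.45], [-1.46, 4.6], [0, 2.02], [-2.83, 2.83]. Speed limits (rad/s): [1.89, 1.89, 2.57, 2.57, 3.01, 3.01, 3.01].

INTERFACE

Orientations are given as a unit quaternion [x, y, z, w].
In Python, from station import manip, imaging gives the robot as it stands.
- The arm moves only by the tool play_rows, never from a script. Its argument "targets" is a list that holds one entry, the list of rows, each a list of 7 numbers: the finger opening in mm, from 0 to 85.4, then the shift along the tool's x, y, z in mm, then the turn, a rotation vector about the tool's x, y, z in degrees. In form: [[[fingers, tx, ty, tz, rx, ry, rz], ...]]. A call has 1 to 10 rows; each row is the pose to reach, as a shift and turn from the pose measured when the call began, along the tool's axes at that moment; what a row does not reach only later rows make up. A row lasts 1/8 s, in which the tool goes at most 62.5 mm and 10.7 degrees, less where a joint would pass 70% of its speed; a pose out of reach is approached as far as the arm can. A call with a gripper value outside its range is refused whole. The fingers move at their own pace and stop on an object; "force" is the grip in N (left out, the last holds). Time passes only in rows, so rows that repeat a pose let the fingers close. It gives the time, the measured TCP pose, the force and the opening at its end, in the units of the state.
- manip.state(): the state, without advancing time (a new reading comes with each control period).
- imaging.grab_frame(name): name is "scene" or "top" or "wrist"; returns a dict with "pixels" (400x640x3 uint8, blue, green, red), "range_z" (400x640 float32, mm along the optical axis (not along the pixel's ray), 0 where there is no reading), "K" (3x3 intrinsics, pixels), "eye" and "attitude" of the camera in the world. Camera axes: x right, y up, looking along -z (the intrinsics and any distortion apply to the point x, -y, -z); pixel columns grow to the right and rows downward; lengths in mm; the calibration is good to about 2 mm. The wrist camera is an equidistant fisheye: a pixel r from the principal point sees the ray r / f radians off the axis. A picture is of the moment at which its call begins.
- manip.hand_in(): hands the job in, once; it reports no verdict.
The state is a dict: "clock": time; "qpos": joint angles; "qd": joint speeds; "joint_efforts": joint torques, N m; "eef_pos": TCP position; "eef_rot": TCP orientation; "ft_force": force on the tool from outside, world axes, zero at the start; "torque": the same for the moment, N m; "grip_width": finger opening in mm.
Only numpy, scipy, OpenCV 4.12 (cv2) and the standard library are available. Lean on these libraries where they do the work, as an engineer would, in place of code of your own. Each camera call takes 0.05 s, during which the arm holds its last target. There are 200 camera calls.

## Working session

There is one attempt and no reset: what is moved stays moved. The work goes in short steps, Python scripts to look and compute and a tool call to move; the robot and the scene stay as the last step left them, time stands still between calls to the robot, and variables do not carry over. Pictures are saved under pics/ and viewed, about 8 in all and at most 12, crops included, and the job is handed in when it is done.

Besides the shell and the picture viewer there is one more tool, called after "Emit:" as name([rows], argument=value, ...), one row to a line, values as JSON. play_rows: Moves the arm, as the interface text tells. Its arguments: {"type":"object","properties":{"targets":{"type":"array"},"force":{"type":"number"}},"required":["targets"]}

```bash
mkdir -p pics
cat > h.py <<'E'
import numpy as np, cv2
from station import manip, imaging
from scipy.spatial.transform import Rotation as R
def rot(a):
    a=np.array(a,float); return a if a.shape==(3,3) else R.from_quat(a).as_matrix()
def cloud(f):
    K=np.array(f["K"]);d=f["range_z"];v,u=np.mgrid[:d.shape[0],:d.shape[1]]
    p=np.stack([(u-K[0,2])/K[0,0]*d,-(v-K[1,2])/K[1,1]*d,-d],-1)
    w=p@rot(f["attitude"]).T+np.array(f["eye"]); w[d==0]=np.nan; return w
E
python3 - <<'E'
from h import *
for n in("top","scene"):
    f=imaging.grab_frame(n); cv2.imwrite(f"pics/{n}0.png",f["pixels"]); np.save(f"{n}0.npy",cloud(f)); print(n,f["eye"],f["attitude"],f["K"])
print(manip.state())
E
```

```text
top [ 451.85402502 -175.72120832  991.75566566] [ 0.04265798 -0.02409612 -0.70318488  0.70931706] [[381.03625532   0.         318.96539658]
 [  0.         381.03625532 197.80094243]
 [  0.           0.           1.        ]]
scene [1127.79856804 -758.28214631 1059.55691067] [0.31438462 0.12634346 0.34006313 0.87724381] [[493.96850635   0.         314.70280031]
 [  0.         493.96850635 197.87572041]
 [  0.           0.           1.        ]]
{'clock': 0.1, 'qpos': array([-1.21769233,  0.70698681, -0.02763561,  1.48493595,  0.02203514,
        0.95091081, -0.07548996]), 'qd': array([ 0.00100572, -0.00109505,  0.00056909, -0.00174629, -0.00042395,
        0.00099041, -0.00033811]), 'joint_efforts': array([ 1.92842577e-03, -8.84305000e+01,  1.23637877e+00, -2.36450565e+01,
        1.69879873e-02,  5.14376923e-03, -1.48265894e-05]), 'eef_pos': array([221.0717023 , 530.55511259, 230.90887341]), 'eef_rot': array([ 8.32041681e-01,  5.54712918e-01, -3.77260843e-04,  2.78179056e-04]), 'ft_force': array([0.53300857, 0.11883886, 0.13893644]), 'torque': array([-0.02715358, -0.05640986, -0.00439793]), 'grip_width': 85.40645399327107}
```

View pics/top0.png

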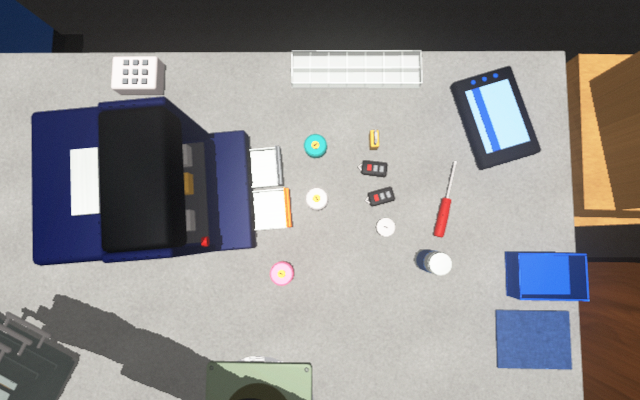

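View pics/scene0.png

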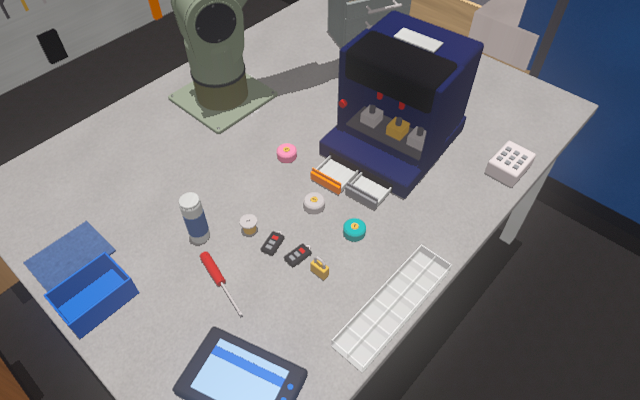

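The top view shows the steel puck with its brass keyway at (316,198), in front of the orange lip at (288,208). The look-alikes are turquoise (315,146) and pink (281,273), and the core is at (385,227). The puck is the steel one with the brass keyway, lying in front of the orange tray. I'll confirm that in a crop and measure.

Run:
```python
from h import *
im=cv2.imread("pics/top0.png");c=np.load("top0.npy")
cv2.imwrite("pics/crop.png",cv2.resize(im[120:290,230:400],None,fx=3.5,fy=3.5,interpolation=cv2.INTER_CUBIC))
hsv=cv2.cvtColor(im,cv2.COLOR_BGR2HSV)
def blob(u,v,r,zlo,zhi):
    s=c[v-r:v+r,u-r:u+r].reshape(-1,3); s=s[(s[:,2]>zlo)&(s[:,2]<zhi)]
    (x,y),rad=cv2.minEnclosingCircle(s[:,:2].astype(np.float32)); print((u,v),len(s),"circ",x,y,rad,"mean",s.mean(0))
blob(316,198,18,15,40); blob(315,146,18,15,40); blob(281,273,18,15,40); blob(385,227,14,20,50)
m=(hsv[...,0]>5)&(hsv[...,0]<22)&(hsv[...,1]>150)&(hsv[...,2]>90); m[:180]=0;m[235:]=0;m[:,:270]=0;m[:,300:]=0
s=c[m]; s=s[s[:,2]>10]; print("orange",len(s),s.min(0),s.max(0))
t=s[s[:,2]>38]; print(len(t),cv2.minAreaRect(t[:,:2].astype(np.float32)))
s2=c[130:255,215:300].reshape(-1,3); p=s2[(s2[:,2]>50)&(s2[:,2]<62)]; print("plinth",cv2.minAreaRect(p[:,:2].astype(np.float32)),cv2.boxPoints(cv2.minAreaRect(p[:,:2].astype(np.float32))))
cs=np.load("scene0.npy"); hs=cv2.cvtColor(cv2.imread("pics/scene0.png"),cv2.COLOR_BGR2HSV)
m=(hs[...,0]>5)&(hs[...,0]<20)&(hs[...,1]>170)&(hs[...,2]>90); m[:160]=0;m[200:]=0;m[:,:300]=0;m[:,350:]=0
s=cs[m];print("scene orange",len(s),s.min(0),s.max(0)); t=s[s[:,2]>38]; print(t[t[:,0].argmin()],t[t[:,0].argmax()])
print("floor z", np.nanmedian(c[270:300,380:420,2]))
```

```text
(316, 198) 423 circ 543.2344360351562 -141.8734893798828 29.960325241088867 mean [ 542.8241942  -141.90549503   26.47368143]
(315, 146) 416 circ 681.992431640625 -136.74623107910156 30.228689193725586 mean [ 680.3557935  -136.93945235   26.23860895]
(281, 273) 453 circ 353.0187072753906 -55.817649841308594 30.00826072692871 mean [353.76860487 -56.42378996  26.36121966]
(385, 227) 268 circ 471.96240234375 -314.9797668457031 22.898696899414062 mean [ 471.76097508 -314.66543168   38.35714847]
orange 106 [470.65656033 -78.5008498   11.52366742] [564.21238395 -61.88835754  43.95483739]
13 ((528.26708984375, -65.31639099121094), (70.81787872314453, 0.7307935357093811), 5.35574197769165)
plinth ((561.4991455078125, 65.66828918457031), (300.9393005371094, 89.908203125), 2.2633252143859863) [[409.37155  104.64495 ]
 [412.9222    14.806878]
 [713.6267    26.691628]
 [710.07605  116.5297  ]]
scene orange 159 [473.58694563 -77.42266004   7.55112904] [571.75848746 -55.84029258  46.76753067]
[476.77937336 -67.72009946  40.33042445] [568.79817984 -58.22684819  38.73952694]
floor z -0.44238354113974765
```

View pics/crop.png

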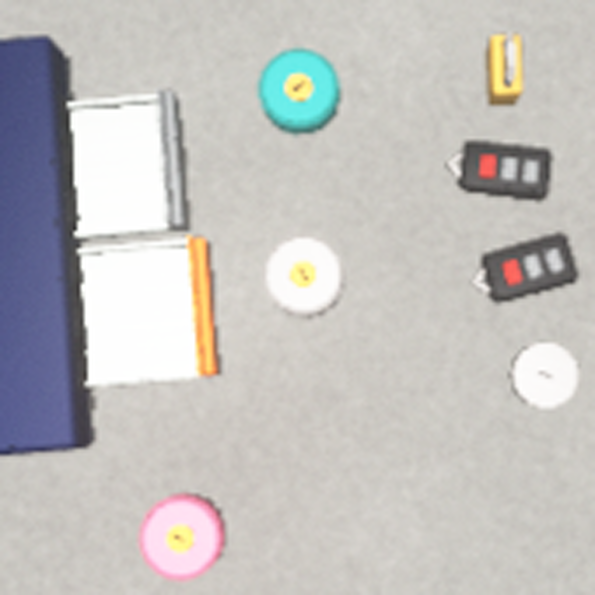

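The crop confirms it: the steel puck with the brass keyway is at crop (303,275) and the orange lip at (205,305). The machine is yawed about 2.3°. I'll push the puck towards world -x, the free side. The housing is 315 mm tall, so I rise first.

Emit:
play_rows([
  [[85, 0, 0, -40, 0, 0, 0], [70, 0, 0, -85, 0, 0, 0], [60, 0, 0, -130, 0, 0, 0], [50, 0, 0, -170, 0, 0, 0], [40, 0, 0, -200, 0, 0, 0], [40, 0, 0, -200, 0, 0, 0]],
])

```text
clock: 0.85
eef_pos: [221.2, 531.1, 432.2]
eef_rot: [0.832, 0.555, 0.001, -0.0]
ft_force: [-0.4, -0.2, -1.1]
grip_width: 39.8
```

Emit:
play_rows([
  [[40, -25, 30, 0, 0, 0, -1], [40, -57, 72, 0, 0, 0, -3], [40, -90, 114, 0, 0, 0, -5], [40, -124, 156, 0, 0, 0, -7], [40, -158, 198, 0, 0, 0, -9], [40, -192, 240, 0, 0, 0, -11], [40, -225, 282, 0, 0, 0, -13], [40, -258, 324, 0, 0, 0, -15], [40, -290, 364, 0, 0, 0, -16], [40, -310, 390, 0, 0, 0, -17]],
])

```text
clock: 2.1
eef_pos: [462.5, 92.6, 430.8]
eef_rot: [0.741, 0.671, -0.0, -0.0]
ft_force: [-0.3, 0.5, 0.3]
grip_width: 39.9
```

Emit:
play_rows([
  [[40, -30, 22, 0, 0, 0, -1], [40, -65, 47, 0, 0, 0, -3], [40, -100, 72, 0, 0, 0, -4], [40, -136, 97, 20, 0, 0, -6], [40, -172, 122, 60, 0, 0, -7], [40, -200, 145, 110, 0, 0, -8], [40, -218, 156, 165, 0, 0, -8], [40, -218, 156, 220, 0, 0, -8], [40, -218, 156, 260, 0, 0, -8], [40, -218, 156, 280, 0, 0, -8]],
])

```text
clock: 3.35
eef_pos: [594.4, -139.4, 147.5]
eef_rot: [0.693, 0.721, -0.001, -0.002]
ft_force: [0.2, 0.2, 1.1]
grip_width: 40.0
```

Run:
```python
from h import *
f=imaging.grab_frame("wrist"); cv2.imwrite("pics/w1.png",f["pixels"]); print(f["K"],f["eye"],f["attitude"]); s=manip.state();print(s["eef_pos"],s["eef_rot"])
np.savez("w1.npz",d=f["range_z"],K=f["K"],eye=f["eye"],A=f["attitude"])
```

```text
[[309.70691629   0.         320.88442728]
 [  0.         309.70691629 203.6343526 ]
 [  0.           0.           1.        ]] [ 517.41786379 -143.12049644  290.7138179 ] [-0.10568833 -0.11134189  0.7124739   0.68469986]
[ 593.89734932 -139.21415921  145.95444598] [ 0.69273482  0.72118473 -0.00157287 -0.00292808]
```

View pics/w1.png

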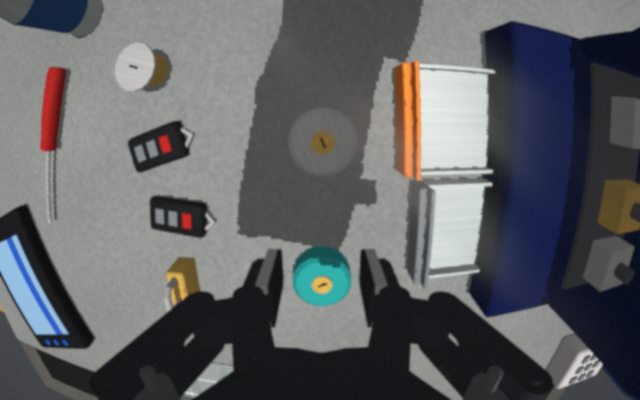

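The wrist view shows the puck at (322,142), the inner top edge of the orange lip from (416,63) to (421,178), and the turquoise one at (321,277). The fingers are on the puck's centre line. I'll compute the positions from these pixels.

```bash
cat >> h.py <<'E'
def wray(K,eye,A,u,v,z):
    x,y=(u-K[0,2])/K[0,0],(v-K[1,2])/K[1,1]; r=np.hypot(x,y); s=np.sin(r)/r if r>1e-9 else 1
    d=rot(A)@np.array([x*s,-y*s,-np.cos(r)]); return np.array(eye)+d*(z-eye[2])/d[2]
E
python3 - <<'E'
from h import *
w=np.load("w1.npz")
for n,u,v,z in [("puck",322,142,28),("lip a",416,63,44),("lip b",421,178,44),("wall a",493,70,24),("wall b",490,172,24),("front a",396,66,34),("front b",404,176,34),("plinthtop",487,30,55),("plinthtop2",487,313,55),("grey lip a",427,182,44),("grey b",424,286,44),("teal",321,285,28)]:
    print(n,wray(w["K"],w["eye"],w["A"],u,v,z).round(1))
E
```

```text
puck [ 546.1 -140.5   28. ]
lip a [474.5 -68.   44. ]
lip b [569.8 -55.8  44. ]
wall a [464.7  16.5  24. ]
wall b [563.4  24.3  24. ]
front a [477.5 -82.2  34. ]
front b [571.  -68.2  34. ]
plinthtop [436.8  -8.8  55. ]
plinthtop2 [708.3  43.2  55. ]
grey lip a [573.  -49.9  44. ]
grey b [676.5 -35.2  44. ]
teal [ 686.  -135.8   28. ]
```

Run:
```python
from h import *
c=np.load("top0.npy")
for v in (140,155,170,185,200,215,230,243):
    r=c[v,180:300]; p=r[(r[:,2]>50)&(r[:,2]<60)]; l=r[(r[:,2]>36)&(r[:,2]<48)]
    print(v,"plinth front",p[p[:,1].argmin()].round(1),"back",p[p[:,1].argmax()].round(1),"lip",l[l[:,1].argmin()].round(1) if len(l) else None)
cs=np.load("scene0.npy").reshape(-1,3)
s=cs[(cs[:,2]>50)&(cs[:,2]<60)&(cs[:,0]>390)&(cs[:,0]<740)&(cs[:,1]>-40)&(cs[:,1]<150)]
print(len(s),cv2.minAreaRect(s[:,:2].astype(np.float32)),cv2.boxPoints(cv2.minAreaRect(s[:,:2].astype(np.float32))))
```

```text
140 plinth front [686.6  40.9  50. ] back [684.1 183.6  57.9] lip [687.7  39.4  45.5]
155 plinth front [647.5  39.2  52.4] back [645.6 171.4  59. ] lip [651.  -39.5  37.5]
170 plinth front [609.5  33.2  52. ] back [607.5 187.8  58.2] lip [611.6 -40.9  41.8]
185 plinth front [571.5  32.   52.6] back [569.8 163.3  58.5] lip [573.5  27.7  37.3]
200 plinth front [534.1  26.4  50.3] back [532.3 174.3  58.6] lip [535.6 -65.   40.9]
215 plinth front [496.7  22.8  50.9] back [495.3 153.1  57.7] lip [497.8 -68.5  44. ]
230 plinth front [459.6  18.7  53.4] back [458.2 160.8  59.7] lip [459.7  17.7  46.4]
243 plinth front [427.8  15.7  52.1] back [426.1 177.4  51.4] lip [427.6  14.8  44. ]
2933 ((562.9070434570312, 90.7590560913086), (300.803955078125, 133.9756622314453), 3.4952383041381836) [[408.70093  148.45294 ]
 [416.86877   14.726483]
 [717.11316   33.06517 ]
 [708.9453   166.79163 ]]
```

Emit:
play_rows([
  [[40, 3, 3, 35, 0, 0, -2], [40, 3, 3, 75, 0, 0, -3], [40, 3, 3, 110, 0, 0, -3], [40, 3, 3, 130, 0, 0, -3], [40, 3, 3, 138, 0, 0, -3], [40, 3, 3, 138, 0, 0, -3], [40, 3, 3, 138, 0, 0, -3]],
])

```text
clock: 4.28
eef_pos: [596.5, -135.9, 9.0]
eef_rot: [0.674, 0.739, -0.001, -0.002]
ft_force: [0.2, 0.1, 0.7]
grip_width: 39.9
```

Emit:
play_rows([
  [[40, 0, -8, 0, 0, 0, 0], [40, 0, -15, 0, 0, 0, 0], [40, 0, -20, 0, 0, 0, 0], [40, 0, -26, 0, 0, 0, 0], [40, 0, -34, 0, 0, 0, 0], [40, 0, -43, 0, 0, 0, 0], [40, 0, -52, 0, 0, 0, 0], [40, 0, -61, 0, 0, 0, 0], [40, 0, -70, 0, 0, 0, 0], [40, 0, -78, 0, 0, 0, 0]],
])

```text
clock: 5.52
eef_pos: [518.1, -143.2, 9.3]
eef_rot: [0.674, 0.739, -0.001, -0.002]
ft_force: [2.6, -0.7, 1.2]
grip_width: 39.6
```

Emit:
play_rows([
  [[40, 0, -8, 0, 0, 0, 0], [40, 0, -17, 0, 0, 0, 0], [40, 0, -26, 0, 0, 0, 0], [40, 0, -35, 0, 0, 0, 0], [40, 0, -43, 0, 0, 0, 0], [40, 0, -49, 0, 0, 0, 0], [40, 0, -53, 0, 0, 0, 0], [40, 0, -54, 0, 0, 0, 0], [40, 0, -54, 0, 0, 0, 0]],
])

```text
clock: 6.65
eef_pos: [464.3, -148.2, 9.6]
eef_rot: [0.674, 0.739, -0.001, -0.003]
ft_force: [0.0, -0.6, -0.1]
grip_width: 40.1
```

Run:
```python
from h import *
f=imaging.grab_frame("top"); cv2.imwrite("pics/top1.png",cv2.resize(f["pixels"][120:300,230:430],None,fx=3,fy=3)); np.save("top1.npy",cloud(f)); s=manip.state();print(s["eef_pos"],s["eef_rot"],s["ft_force"])
```

```text
[ 464.29931437 -148.22077309    9.59915348] [ 0.67363968  0.73905451 -0.00127202 -0.00252918] [-0.63006579 -0.06025776 -1.09997668]
```

View pics/top1.png

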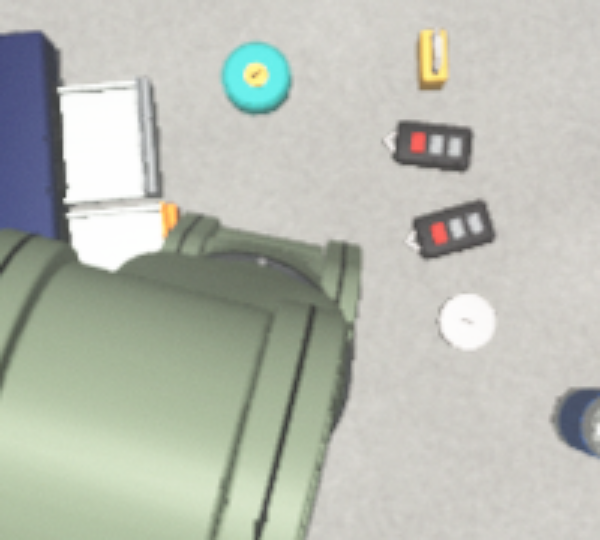

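The arm hides the puck in this view. I'll back off, rise, close the fingers, move above the trough and look with the wrist camera.

Emit:
play_rows([
  [[40, 0, 8, 0, 0, 0, 0], [40, 0, 15, 0, 0, 0, 0], [40, 0, 18, -20, 0, 0, 0], [40, 0, 20, -60, 0, 0, 0], [20, 5, 30, -100, 0, 0, 0], [0, 30, 40, -140, 0, 0, 0], [0, 65, 50, -155, 0, 0, 0], [0, 95, 60, -155, 0, 0, 0], [0, 115, 64, -155, 0, 0, 0], [0, 115, 64, -155, 0, 0, 0]],
])

```text
clock: 7.95
eef_pos: [518.6, -26.6, 164.6]
eef_rot: [0.673, 0.74, -0.001, -0.003]
ft_force: [0.8, -0.4, 0.1]
grip_width: 0.0
```

Run:
```python
from h import *
f=imaging.grab_frame("wrist"); cv2.imwrite("pics/w2.png",f["pixels"]); s=manip.state();print(s["eef_pos"],s["eef_rot"],s["grip_width"])
np.savez("w2.npz",d=f["range_z"],K=f["K"],eye=f["eye"],A=f["attitude"])
```

```text
[518.3986874  -27.92167365 164.54052401] [ 0.67328796  0.7393749  -0.00136914 -0.00249181] 0.08659660098888608
```

View pics/w2.png

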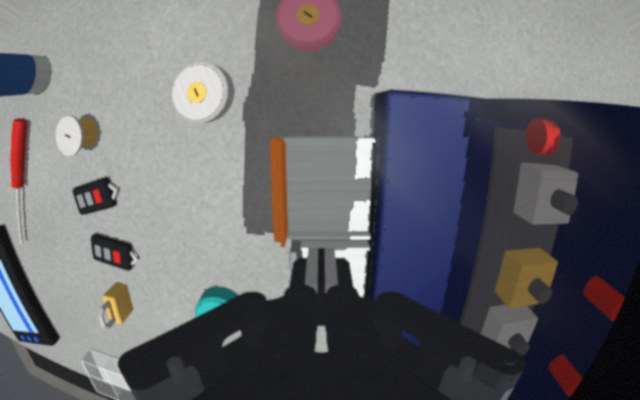

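The puck is now at (197,92). The orange lip's top runs from (285,138) to (287,242), and the plinth face is near u=373. The closed fingers are in line with the trough at (321,265).

Run:
```python
from h import *
w=np.load("w2.npz");g=lambda u,v,z:wray(w["K"],w["eye"],w["A"],u,v,z)
p=g(197,92,28);a=g(284,138,44);b=g(287,242,44);print(p,a,b)
X=np.array([.995,.097,0]);Y=np.array([-.097,.995,0]);m=(a+b)/2
m[:2]=(m[:2]+[521.5,-63])/2
print("lip mid",m,"puck in tray",(p-m)@X,(p-m)@Y)
t=manip.state()["eef_pos"];print("tcp in tray",(t-m)@X,(t-m)@Y, "plinth",(g(372,150,55)-m)@Y)
```

```text
[ 432.55239021 -150.84184401   28.        ] [469.82047822 -62.94971365  44.        ] [565.96224516 -54.16053902  44.        ]
lip mid [519.69568084 -60.77756317  44.        ] puck in tray -95.44380942457364 -81.16106024261127
tcp in tray 1.896512811974405 32.81741843463914 plinth 76.35290596476403
```

The puck is at -95 mm in the tray's frame, so it is clear. I descend into the trough.

Emit:
play_rows([
  [[0, 0, 0, 35, 0, 0, 0], [0, 0, 0, 70, 0, 0, 0], [0, 0, 0, 100, 0, 0, 0], [0, 0, 0, 120, 0, 0, 0], [0, 0, 0, 133, 0, 0, 0], [0, 0, 0, 141, 0, 0, 0], [0, 0, 0, 141, 0, 0, 0]],
])

```text
clock: 8.88
eef_pos: [517.6, -28.0, 23.5]
eef_rot: [0.673, 0.739, -0.001, -0.003]
ft_force: [-0.8, -0.1, -0.1]
grip_width: -0.0
```

Emit:
play_rows([
  [[0, -6, 0, 0, 0, 0, 0], [0, -12, 0, 0, 0, 0, 0], [0, -17, 0, 0, 0, 0, 0], [0, -22, 0, 0, 0, 0, 0], [0, -28, 0, 0, 0, 0, 0], [0, -35, 0, 0, 0, 0, 0], [0, -43, 0, 0, 0, 0, 0], [0, -51, 0, 0, 0, 0, 0], [0, -59, 0, 0, 0, 0, 0], [0, -67, 0, 0, 0, 0, 0]],
])

```text
clock: 10.12
eef_pos: [523.9, -95.3, 23.4]
eef_rot: [0.673, 0.739, -0.001, -0.002]
ft_force: [0.3, 3.6, 4.2]
grip_width: -0.3
```

Emit:
play_rows([
  [[0, -8, 0, 0, 0, 0, 0], [0, -16, 0, 0, 0, 0, 0], [0, -23, 0, 0, 0, 0, 0], [0, -29, 0, 0, 0, 0, 0], [0, -34, 0, 0, 0, 0, 0], [0, -38, 0, 0, 0, 0, 0], [0, -40, 0, 0, 0, 0, 0], [0, -40, 0, 0, 0, 0, 0]],
])

```text
clock: 11.12
eef_pos: [527.6, -135.4, 23.3]
eef_rot: [0.674, 0.739, -0.002, -0.002]
ft_force: [-0.3, -0.9, -0.2]
grip_width: -0.2
```

Emit:
play_rows([
  [[0, -4, 0, 0, 0, 0, 0], [0, -8, 0, 0, 0, 0, 0], [0, -12, 0, 0, 0, 0, 0], [0, -15, 0, 0, 0, 0, 0], [0, -17, 0, 0, 0, 0, 0]],
])

```text
clock: 11.75
eef_pos: [528.6, -146.8, 23.2]
eef_rot: [0.672, 0.74, 0.0, -0.006]
ft_force: [-7.2, 45.3, 15.9]
grip_width: -0.1
```

The force has jumped to 45 N, so the tray is at its stop. I'll back off the lip, then rise clear and check.

Emit:
play_rows([
  [[0, 4, 0, 0, 0, 0, 0], [0, 10, 0, 0, 0, 0, 0], [0, 16, 0, 0, 0, 0, 0], [0, 18, 0, -20, 0, 0, 0], [0, 18, 0, -55, 0, 0, 0], [0, 18, 0, -95, 0, 0, 0], [0, 18, 0, -140, 0, 0, 0], [0, 18, 0, -170, 0, 0, 0], [0, 18, 0, -180, 0, 0, 0], [0, 18, 0, -180, 0, 0, 0]],
])

```text
clock: 13.0
eef_pos: [528.3, -130.4, 203.1]
eef_rot: [0.672, 0.74, 0.0, -0.006]
ft_force: [-0.9, -0.0, -0.4]
grip_width: 0.1
```

Run:
```python
from h import *
f=imaging.grab_frame("wrist"); cv2.imwrite("pics/w3.png",f["pixels"]); s=manip.state();print(s["eef_pos"],s["ft_force"])
np.savez("w3.npz",d=f["range_z"],K=f["K"],eye=f["eye"],A=f["attitude"])
f=imaging.grab_frame("top"); np.save("top2.npy",cloud(f))
```

```text
[ 528.07049156 -130.36081174  202.4918227 ] [-0.93118037  0.4009031  -0.08060317]
```

View pics/w3.png

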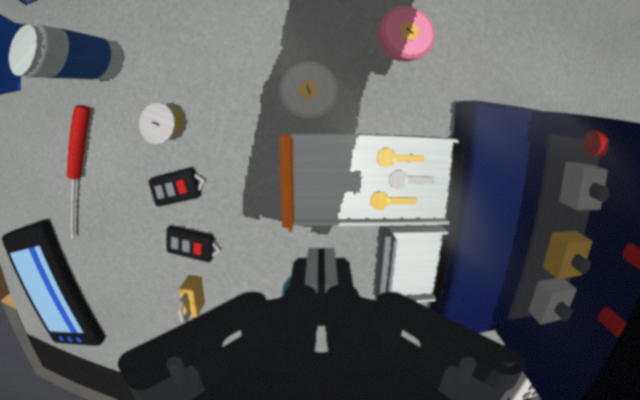

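The tray is drawn out, with the keys visible at (400,180) and the lip from (293,135) to (293,228). The puck is at (308,90), beside it.

Run:
```python
from h import *
w=np.load("w3.npz");g=lambda u,v,z:wray(w["K"],w["eye"],w["A"],u,v,z)
p=g(308,90,28);m=(g(293,135,44)+g(293,228,44))/2
X=np.array([.995,.097,0]);Y=np.array([-.097,.995,0])
print(p,m,"puck x,y",(p-m)@X,(p-m)@Y,"lip-plinth",(g(456,150,55)-m)@Y,"draw since start",(np.array([519.7,-60.8,44])-m)@Y)
manip.hand_in()
```

```text
[ 433.49083675 -151.53045927   28.        ] [ 527.94372262 -157.91034266   44.        ] puck x,y -93.36177276042959 15.509913906418822 lip-plinth 164.83512922840316 draw since start 97.42443204522738
the job is handed in; nothing more can be done
```

I pushed the steel puck lock sideways out of the orange tray's path, then drew the tray to its stop with closed fingertips behind the lip. The job is handed in at about 13 s on the robot's clock, but I can't confirm from the images that the tray is within 10 mm of its stop.

- **Puck:** It is flat on the bench, with its centre about 93 mm to the side of the tray's centre line by the last wrist image (95 mm before the draw). The limit is 78 mm.
- **Tray at its stop:** The pull rose abruptly from about 4 N to 45 N and the arm halted short of its target, so I took that as the stop.
- **Check that disagreed:** The image puts the draw at only about 97 mm from the starting position, which itself could be 0 to 20 mm. The gap from lip to plinth measured about 165 mm, against roughly 185 mm expected at the stop. I judged the stop from the force, because those pixel readings are only rough.
- **Other things:** The grey tray, padlock, remotes, core, screwdriver and spray looked undisturbed in the last picture; I did not measure them. The fingers were clear of everything at hand-in.

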